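Seat the rocking lid on the topping pans

ROBOT

A 6-joint arm with a two-finger parallel gripper is mounted at the origin on the work surface. World frame = base frame: x ahead of the robot, y to its left, z up, the work surface at z = 0. Lengths are in m, angles in rad, forces in N, time in s.
With the tool pointing down it reaches from about 0.375 to 0.9 m from the base axis. Payload 3.1 kg.
Tool frame: the origin (TCP) lies between the finger pads; the fingertips stand 22 mm ahead of it and the grasp point (between the pads) lies 3 mm ahead of it (bot.tips_ahead is the z of the fingertips in the tool frame, in m); z points along the fingers, x is the direction in which the jaws open and shut, and the axes are right-handed (so a half turn about z gives the same grasp; the last joint's range is limited). The gripper opens to 85 mm and grips with 20 to 120 N. Pads are 22 mm wide; open, the fingers measure 114 mm over their backs; the gripper's body (76 mm by 85 mm) begins 54 mm behind the grasp point. The pads swing forward as they close: fully open they stand 13 mm farther back than shut.
Start: joints at [1.046, 0.527, 1.433, -0, 1.181, -0.178], TCP at [0.212, 0.588, 0.253] pointing down, gripper open.
Joint ranges: [-3.08, 3.08], [-0.75, 2.2], [0.22, 2.44], [-1.43, 4.57], [0, 2.65], [-2.85, 2.85]. Speed limits (rad/s): [2.79, 2.79, 3.14, 3.14, 3.14, 3.14].

INTERFACE

Orientations are given as a rotation vector (axis times angle).
In Python, from bench import bot, read_camera gives the robot as it stands.
- The arm moves only by the tool carry_out, never from a script. Its argument "increments" is a list of rows, each a list of 5 numbers: the shift along the tool's x, y, z in cm, then the turn about the tool's z in units of 8 degrees (1.0 is 8 degrees), then the opening, from 0 (shut) to 1 (fully open). A call has 1 to 20 rows; each row shifts and turns the commanded pose from where the row before left it, along the tool's axes as they then stand; what a row does not reach is not made up. A row lasts 1/8 s, in which the tool goes at most 62.5 mm and 10.7 degrees, less where a joint would pass 70% of its speed; a pose out of reach is approached as far as the arm can. A call with a gripper value outside its range is refused whole. The fingers move at their own pace and stop on an object; "newtons" is the grip in N (left out, the last holds). Time passes only in rows, so rows that do not move let the fingers close. It gives the time, the measured TCP pose, the force and the opening at its end, in the units of the state.
- bot.get_obs(): the state, without advancing time (a new reading comes with each control period).
- read_camera(name): name is "scene" or "top" or "wrist"; returns a dict with "image" (384x512x3 uint8, blue, green, red), "range_z" (384x512 float32, m along the optical axis (not along the pixel's ray), 0 where there is no reading), "mtx" (3x3 intrinsics, pixels), "T" (4x4, takes a point from camera to world coordinates). Camera axes: x right, y down, z forward; pixel columns grow to the right and rows downward; lengths in m; the calibration is good to about 2 mm. A picture is of the moment at which its call begins.
- bot.finish_job(): hands the job in, once; it reports no verdict.
The state is a dict: "t": time; "q": joint angles; "dq": joint speeds; "tau": joint torques, N m; "tool_pos": TCP position; "tool_rot": TCP orientation; "wrist_force": force on the tool from outside, world axes, zero at the start; "torque": the same for the moment, N m; "finger_gap": finger opening in m.
Only numpy, scipy, OpenCV 4.12 (cv2) and the standard library are available. Lean on these libraries where they do the work, as an engineer would, in place of code of your own. Each camera call takes 0.05 s, during which the arm holds its last target.

TASK

One of the four lids on the seed-topping pans has not gone home, though it looks like the others. Press the lids gently near a long edge with your fingertips to find the one that rocks, then press that lid down in the middle until it is fully home and sits level and firm. Only press: do not pick up or lift any lid, never lean on one with great force, and leave the jar, the cup and the bread roll where they stand.

Things in the scene. Friction and masses are not known exactly. Their poses are not given: they have to be found in the camera images.
- lid_1: lid 1 of 4 identical loose steel lids in a row along the rack's y (the rack's -y end; 114 mm apart). 172 mm along its x by 106 mm along its y, z up, 18 mm skirt over the pan's rim; about 200 g. Origin: centre of the flat top face; there stands a black knob 28 mm across, 18 mm high. Pans differ in height: tops lie 84 to 89 mm above the bench, home or not, so height does not tell.
- lid_2: lid 2 of 4 identical loose steel lids in a row along the rack's y (second from -y; 114 mm apart). Same size and origin as lid 1. Lids that are home rest on their rim all round and stay put when pressed; all have about 2 mm side play.
- lid_3: lid 3 of 4 identical loose steel lids in a row along the rack's y (third from -y; 114 mm apart). Same as lid 1. The lid not home starts level. Pressed 34 mm off its x axis, near a long edge, with 3 to 4 N it rocks about its x axis by about 0.08 rad (down 2 to 3 mm there, the other edge up); let go, it springs level.
- lid_4: lid 4 of 4 identical loose steel lids in a row along the rack's y (the rack's +y end; 114 mm apart). Same as lid 1. The lid not home, pressed straight down on its knob, yields at about 12 N and goes down 4 to 5 mm until it stands on its rim; it then stays and rocks no more.
- rack: low open aluminium rack fixed to the bench, 205 mm (x) by 486 mm (y), sides about 59 mm high, holding the four pans in a row along its y axis. Origin: centre of its underside, on the bench. It is placed and turned differently each time.
- seat (a joint): how far the rocking lid (whichever of the four it is) has been pushed home, in m: 0 to 0.001 at first, about 0.005 when home. It does not tell which lid that is.
- jar: bystander: closed jar, 64 mm across, 110 mm high, beside the rack's +y end; origin at the centre of its underside
- cup: bystander: steel measuring cup, 76 mm across, 70 mm high, beside the rack's -y end; origin at the centre of its underside
- roll: bystander: bread roll, 94 mm across, 48 mm high, beyond the rack; origin at the centre of its underside
Not all that is in view belongs to the job. Leave any brown or pink look-alike of the lid_4 alone. Leave any green look-alike of the lid_2 alone.

How it is judged:
By the outcome, as a careful person would: the job done as asked, in the order asked, and still so for the second after the job is handed in, with the robot touching nothing.
It also fails if it takes over 58 s, if anything falls off the work surface, if the arm or the gripper's body presses on something with over 40 N, if the wrist force passes 120 N, or if a joint passes its speed limit or range.

## Working session

There is one attempt and no reset: what is moved stays moved. The work goes in short steps, Python scripts to look and compute and a tool call to move; the robot and the scene stay as the last step left them, time stands still between calls to the robot, and variables do not carry over. Pictures are saved under pics/ and viewed, and the job is handed in when it is done.

Besides the shell and the picture viewer there is one more tool, called after "Request:" as name(argument=value, ...), one argument or row to a line, values as JSON. carry_out: Moves the arm, as the interface text tells. Its arguments: {"type":"object","properties":{"increments":{"type":"array"},"newtons":{"type":"number"}},"required":["increments"]}

```bash
ls; mkdir -p pics; python3 - <<'E'
from bench import bot, read_camera
import cv2
for n in ("scene","top"):
    c=read_camera(n); cv2.imwrite(f"pics/{n}0.png",c["image"]); print(n,c["mtx"].tolist(),c["T"].round(3).tolist())
o=bot.get_obs(); print(o, bot.tips_ahead)
E
```

```text
pics
scene [[496.8025260513132, 0.0, 247.75807260556425], [0.0, 496.8025260513132, 186.58633100711393], [0.0, 0.0, 1.0]] [[-0.304, 0.625, -0.719, 1.571], [0.953, 0.194, -0.234, 0.351], [-0.007, -0.756, -0.654, 0.98], [0.0, 0.0, 0.0, 1.0]]
top [[447.0387073088223, 0.0, 259.36430808248485], [0.0, 447.0387073088223, 186.92737748320712], [0.0, 0.0, 1.0]] [[0.025, -0.996, 0.082, 0.484], [-1.0, -0.027, -0.016, 0.033], [0.018, -0.082, -0.996, 1.215], [0.0, 0.0, 0.0, 1.0]]
{'t': 0.1, 'q': array([ 1.04552346e+00,  5.28353416e-01,  1.43376547e+00, -1.96304601e-05,
        1.18138755e+00, -1.78490932e-01]), 'dq': array([-0.00071076, -0.00270213, -0.00239197,  0.00105865,  0.00027769,
        0.00089892]), 'tau': array([-3.28943861e-05, -4.43304169e+01, -1.78586054e+01, -2.10182689e-04,
        3.85441774e-03,  2.59466117e-05]), 'tool_pos': array([0.21209031, 0.58728358, 0.25244635]), 'tool_rot': array([ 2.57070344,  1.80441871, -0.00271538]), 'wrist_force': array([0.11586689, 0.4391892 , 0.80260074]), 'torque': array([-0.00667405,  0.04028437, -0.01664248]), 'finger_gap': 0.08554830330787655} 0.022
```

View pics/top0.png

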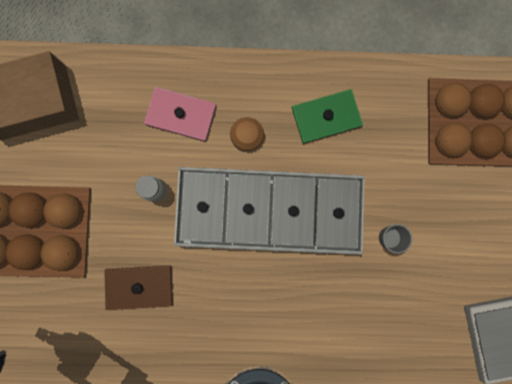

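View pics/scene0.png

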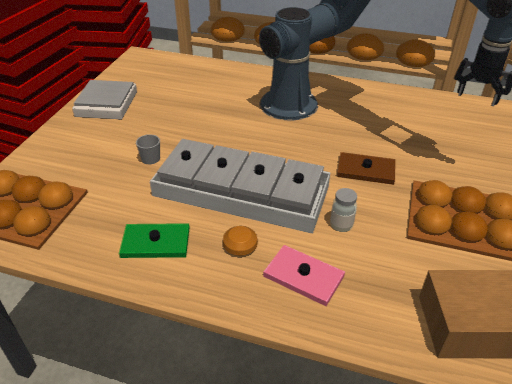

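The top view shows knobs at about (203,207), (249,209), (294,211) and (339,213). The jar is on the left, at the +y end, so lid 4 is leftmost and lid 1 rightmost. Next I'll measure them.

```bash
cat > h.py <<'E'
import numpy as np, cv2
from bench import bot, read_camera
def cloud(c):
    z=c["range_z"]; K=c["mtx"]; v,u=np.indices(z.shape)
    P=np.stack([(u-K[0,2])/K[0,0]*z,(v-K[1,2])/K[1,1]*z,z],-1)
    W=P@c["T"][:3,:3].T+c["T"][:3,3]; W[z<=0]=np.nan
    return W
E
python3 - <<'E'
from h import *
c=read_camera("top"); W=cloud(c); im=c["image"].max(2)
ks=[]
for u,v in((339,213),(294,211),(249,209),(203,207)):
    s=np.s_[v-9:v+10,u-9:u+10]; m=(im[s]<60)&(W[s][...,2]>.09)
    p=W[s][m]; b=np.s_[v-25:v+26,u-14:u+15]; q=W[b].reshape(-1,3); q=q[(im[b].reshape(-1)>80)]
    ks.append(np.median(p[:, :2],0)); print(m.sum(),p.mean(0).round(4),np.median(p,0).round(4),"topz",np.nanmedian(q[:,2]).round(4))
ks=np.array(ks);d=ks[3]-ks[0];print("spacing",np.linalg.norm(np.diff(ks,axis=0),axis=1),"yaw y-axis dir",d/np.linalg.norm(d),np.degrees(np.arctan2(-d[0],d[1])))
# skirt: lid plane mask, minarearect
m=((W[...,2]>.078)&(W[...,2]<.115)); m[:150]=0;m[270:]=0;m[:,:170]=0;m[:,370:]=0
xy=W[m][:,:2].astype(np.float32); print(cv2.minAreaRect(xy))
from scipy.spatial.transform import Rotation as R
print(R.from_rotvec(bot.get_obs()["tool_rot"]).as_matrix().round(3))
for n,(u,v) in dict(jar=(151,188),cup=(396,239),roll=(247,134)).items(): print(n,W[v,u])
E
```

```text
86 [ 0.517  -0.1831  0.1017] [ 0.5166 -0.1827  0.102 ] topz 0.0842
79 [ 0.5191 -0.0705  0.1034] [ 0.5186 -0.0699  0.1037] topz 0.085
80 [0.5214 0.0424 0.1063] [0.5207 0.0423 0.1066] topz 0.0887
82 [0.5236 0.1556 0.1047] [0.5227 0.156  0.1052] topz 0.0875
spacing [0.1127639  0.11223975 0.11373921] yaw y-axis dir [0.01809773 0.99983622] -1.0369802414457412
((0.5220917463302612, -0.013988643884658813), (0.44886836409568787, 0.1723751574754715), 88.84526824951172)
[[ 0.34   0.94  -0.001]
 [ 0.94  -0.34  -0.001]
 [-0.002 -0.    -1.   ]]
jar [0.56594517 0.28304191 0.10989186]
cup [ 0.45287535 -0.36043386  0.00201557]
roll [0.7204193  0.05072145 0.04799405]
```

Request:
carry_out(
  increments=[
    [0,0,0,1.11,0],
    [0,0,0,1.11,0],
    [0,0,0,1.11,0],
    [0,0,0,1.11,0],
    [0,0,0,1.11,0],
    [0,0,0,1.11,0],
    [0,0,0,1.11,0],
    [0,0,0,1.12,0],
    [0,0,0,0,0],
  ],
  newtons=20,
)

```text
t: 1.27
tool_pos: [0.2123, 0.5876, 0.2529]
tool_rot: [3.141, -0.024, -0.001]
wrist_force: [0.3, -0.4, 0.2]
finger_gap: 0.0001
```

Request:
carry_out(
  increments=[
    [2.64,3.27,0,0,0],
    [2.64,3.27,0,0,0],
    [2.64,3.27,0,0,0],
    [2.64,3.27,0,0,0],
    [2.64,3.27,0,0,0],
    [2.64,3.27,0,0,0],
    [2.64,3.27,0,0,0],
    [2.64,3.27,0,0,0],
    [2.64,3.27,0,0,0],
    [2.64,3.27,0,0,0],
    [2.64,3.27,0,0,0],
    [2.64,3.27,0,0,0],
    [0,0,4,0,0],
    [0,0,4,0,0],
    [0,0,3,0,0],
    [0,0,1.3,0,0],
    [0,0,0,0,0],
    [0,0,0,0,0],
  ],
)

```text
t: 3.52
tool_pos: [0.5233, 0.1902, 0.1315]
tool_rot: [-3.141, 0.026, -0.004]
wrist_force: [-0.1, -0.2, 0.3]
finger_gap: -0.0001
```

Request:
carry_out(
  increments=[
    [0,0,1,0,0],
    [0,0,0.6,0,0],
    [0,0,0.2,0,0],
    [0,0,0,0,0],
    [0,0,0,0,0],
  ],
)

```text
t: 4.15
tool_pos: [0.5225, 0.19, 0.1124]
tool_rot: [-3.141, 0.027, -0.0]
wrist_force: [-0.1, -0.3, -0.5]
finger_gap: -0.0002
```

Request:
carry_out(
  increments=[
    [0,0,0.1,0,0],
    [0,0,0,0,0],
    [0,0,0,0,0],
  ],
)

```text
t: 4.53
tool_pos: [0.5224, 0.19, 0.1114]
tool_rot: [3.141, -0.027, 0.0]
wrist_force: [0.6, -0.2, 0.1]
finger_gap: 0.0002
```

Request:
carry_out(
  increments=[
    [0,0,0.1,0,0],
    [0,0,0,0,0],
    [0,0,0,0,0],
  ],
)

```text
t: 4.9
tool_pos: [0.5224, 0.19, 0.1103]
tool_rot: [-3.141, 0.027, 0.0]
wrist_force: [-0.1, -0.2, 0.7]
finger_gap: -0.0002
```

Tip is at about 0.088 with no contact yet. I'll go on in small steps.

Request:
carry_out(
  increments=[
    [0,0,0.05,0,0],
    [0,0,0,0,0],
    [0,0,0,0,0],
  ],
)

```text
t: 5.28
tool_pos: [0.5224, 0.19, 0.1098]
tool_rot: [-3.141, 0.027, -0.0]
wrist_force: [0.6, 0.5, 0.5]
finger_gap: -0.0002
```

Request:
carry_out(
  increments=[
    [0,0,0.05,0,0],
    [0,0,0,0,0],
    [0,0,0,0,0],
  ],
)

```text
t: 5.65
tool_pos: [0.5225, 0.19, 0.1095]
tool_rot: [-3.141, 0.027, -0.0]
wrist_force: [-1.0, -0.0, 1.6]
finger_gap: 0.0
```

Request:
carry_out(
  increments=[
    [0,0,0.05,0,0],
    [0,0,0,0,0],
    [0,0,0,0,0],
  ],
)

```text
t: 6.02
tool_pos: [0.5224, 0.19, 0.1094]
tool_rot: [3.141, -0.027, 0.001]
wrist_force: [-0.7, -1.1, 5.4]
finger_gap: -0.0
```

Lid 4 is firm: 5.4 N with no movement. On to lid 3.

Request:
carry_out(
  increments=[
    [0,0,-3,0,0],
    [0,3.8,0,0,0],
    [0,3.8,0,0,0],
    [0,3.8,0,0,0],
    [0,0,0,0,0],
    [0,0,1.5,0,0],
    [0,0,1,0,0],
    [0,0,0,0,0],
    [0,0,0,0,0],
  ],
)

```text
t: 7.15
tool_pos: [0.5203, 0.0766, 0.1135]
tool_rot: [-3.141, 0.025, 0.001]
wrist_force: [-0.2, -0.9, 0.4]
finger_gap: 0.0001
```

Request:
carry_out(
  increments=[
    [0,0,0.1,0,0],
    [0,0,0,0,0],
    [0,0,0,0,0],
  ],
)

```text
t: 7.52
tool_pos: [0.5205, 0.076, 0.113]
tool_rot: [3.141, -0.027, 0.001]
wrist_force: [0.2, 0.2, 0.5]
finger_gap: -0.0001
```

Request:
carry_out(
  increments=[
    [0,0,0.1,0,0],
    [0,0,0,0,0],
    [0,0,0,0,0],
  ],
)

```text
t: 7.9
tool_pos: [0.5204, 0.076, 0.1118]
tool_rot: [3.141, -0.027, -0.0]
wrist_force: [-0.9, 0.3, -0.2]
finger_gap: 0.0001
```

Request:
carry_out(
  increments=[
    [0,0,0.05,0,0],
    [0,0,0,0,0],
    [0,0,0,0,0],
  ],
)

```text
t: 8.28
tool_pos: [0.5204, 0.076, 0.1113]
tool_rot: [3.141, -0.027, -0.0]
wrist_force: [-0.4, 0.0, -0.2]
finger_gap: 0.0002
```

Request:
carry_out(
  increments=[
    [0,0,0.05,0,0],
    [0,0,0,0,0],
    [0,0,0,0,0],
  ],
)

```text
t: 8.65
tool_pos: [0.5204, 0.076, 0.1108]
tool_rot: [3.141, -0.027, -0.0]
wrist_force: [-0.6, -0.4, -0.2]
finger_gap: -0.0001
```

Request:
carry_out(
  increments=[
    [0,0,0.05,0,0],
    [0,0,0,0,0],
    [0,0,0,0,0],
  ],
)

```text
t: 9.02
tool_pos: [0.5204, 0.076, 0.1104]
tool_rot: [-3.141, 0.027, -0.0]
wrist_force: [-0.2, 0.1, 1.3]
finger_gap: 0.0
```

Request:
carry_out(
  increments=[
    [0,0,0.05,0,0],
    [0,0,0,0,0],
    [0,0,0,0,0],
  ],
)

```text
t: 9.4
tool_pos: [0.5204, 0.0761, 0.1099]
tool_rot: [-3.141, 0.027, -0.0]
wrist_force: [0.8, 1.1, 1.7]
finger_gap: -0.0
```

Request:
carry_out(
  increments=[
    [0,0,0.05,0,0],
    [0,0,0,0,0],
    [0,0,0,0,0],
  ],
)

```text
t: 9.78
tool_pos: [0.5204, 0.0761, 0.1093]
tool_rot: [-3.141, 0.027, -0.0]
wrist_force: [0.0, 1.8, 1.4]
finger_gap: 0.0
```

Request:
carry_out(
  increments=[
    [0,0,0.05,0,0],
    [0,0,0,0,0],
    [0,0,0,0,0],
  ],
)

```text
t: 10.15
tool_pos: [0.5204, 0.0761, 0.1089]
tool_rot: [-3.141, 0.027, -0.0]
wrist_force: [0.2, 1.6, 2.3]
finger_gap: -0.0002
```

Request:
carry_out(
  increments=[
    [0,0,0.05,0,0],
    [0,0,0,0,0],
    [0,0,0,0,0],
  ],
)

```text
t: 10.52
tool_pos: [0.5204, 0.0761, 0.1084]
tool_rot: [-3.141, 0.027, -0.0]
wrist_force: [-0.6, 3.0, 3.9]
finger_gap: 0.0001
```

Lid 3 rocks: it gave about 2.4 mm at 2–4 N. I'll lift off, move over its knob and take a look before pressing.

Request:
carry_out(
  increments=[
    [0,0,-1.5,0,0],
    [0,0,-1.7,0,0],
    [0,0,0,0,0],
  ],
)

```text
t: 10.9
tool_pos: [0.5215, 0.0755, 0.1417]
tool_rot: [3.141, -0.027, 0.005]
wrist_force: [-0.4, -0.8, 0.0]
finger_gap: 0.0002
```

```bash
python3 - <<'E'
from h import *
c=read_camera("scene"); W=cloud(c); cv2.imwrite("pics/s1.png",cv2.resize(c["image"][100:250,130:350],(792,540)))
m=(c["image"].max(2)<60)&(W[...,2]>.09)&(W[...,2]<.112)&(abs(W[...,0]-.52)<.03)
for y in(-.183,-.07,.0424,.156):
    k=m&(abs(W[...,1]-y)<.02); print(k.sum(),np.nanmean(W[k],0) if k.any() else None, np.percentile(W[k][:,2],95) if k.any() else None)
E
```

```text
62 [ 0.52229381 -0.18166638  0.09992154] 0.10550514447855851
65 [ 0.52430017 -0.06887834  0.10057569] 0.10648305307387493
89 [0.52604361 0.04325777 0.10292024] 0.10974171556907353
79 [0.52938392 0.15773811 0.10257972] 0.10743562340849538
```

View pics/s1.png

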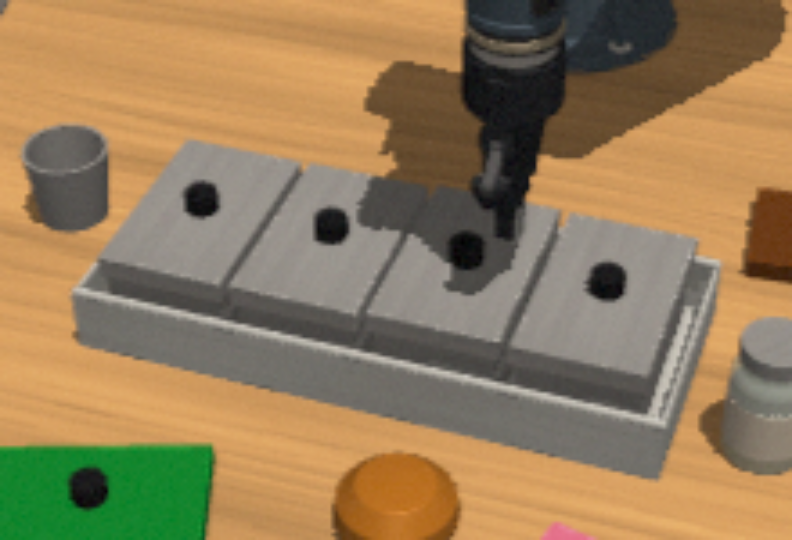

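The picture shows lid 3 level again, with its knob at (466,250) beside the fingertip and nothing else displaced. Now the knob press.

Request:
carry_out(
  increments=[
    [0,1.7,0,0,0],
    [0,1.65,0,0,0],
    [0,0,0,0,0],
    [0,0,0.8,0,0],
    [0,0,0.2,0,0],
    [0,0,0,0,0],
    [0,0,0,0,0],
  ],
)

```text
t: 11.82
tool_pos: [0.5198, 0.0428, 0.1303]
tool_rot: [-3.141, 0.026, 0.0]
wrist_force: [0.2, 0.2, 0.1]
finger_gap: 0.0001
```

Request:
carry_out(
  increments=[
    [0,0,0.1,0,0],
    [0,0,0.05,0,0],
    [0,0,0,0,0],
    [0,0,0,0,0],
  ],
)

```text
t: 12.32
tool_pos: [0.5198, 0.0425, 0.1288]
tool_rot: [3.141, -0.027, 0.0]
wrist_force: [0.3, -0.8, 0.1]
finger_gap: -0.0
```

Request:
carry_out(
  increments=[
    [0,0,0.05,0,0],
    [0,0,0.05,0,0],
    [0,0,0,0,0],
    [0,0,0,0,0],
  ],
)

```text
t: 12.82
tool_pos: [0.5199, 0.0425, 0.1287]
tool_rot: [3.141, -0.027, 0.001]
wrist_force: [-0.9, 1.2, 6.8]
finger_gap: -0.0001
```

Contact with the knob at z = 0.1287. I'll keep pressing gently.

Request:
carry_out(
  increments=[
    [0,0,0.05,0,0],
    [0,0,0,0,0],
    [0,0,0,0,0],
  ],
)

```text
t: 13.2
tool_pos: [0.5199, 0.0425, 0.1286]
tool_rot: [3.141, -0.027, 0.001]
wrist_force: [-2.0, 0.7, 9.2]
finger_gap: 0.0001
```

Request:
carry_out(
  increments=[
    [0,0,0.05,0,0],
    [0,0,0,0,0],
    [0,0,0,0,0],
  ],
)

```text
t: 13.58
tool_pos: [0.5199, 0.0425, 0.1282]
tool_rot: [3.141, -0.027, 0.001]
wrist_force: [-1.6, -0.6, 10.8]
finger_gap: 0.0004
```

Request:
carry_out(
  increments=[
    [0,0,0.05,0,0],
    [0,0,0,0,0],
    [0,0,0,0,0],
  ],
)

```text
t: 13.95
tool_pos: [0.5199, 0.0425, 0.1277]
tool_rot: [3.141, -0.027, 0.001]
wrist_force: [-2.6, -0.6, 9.9]
finger_gap: -0.0002
```

Yielding.

Request:
carry_out(
  increments=[
    [0,0,0.05,0,0],
    [0,0,0.05,0,0],
    [0,0,0,0,0],
    [0,0,0,0,0],
  ],
)

```text
t: 14.45
tool_pos: [0.5199, 0.0425, 0.1267]
tool_rot: [3.141, -0.027, 0.001]
wrist_force: [-2.4, -0.3, 10.0]
finger_gap: -0.0001
```

Request:
carry_out(
  increments=[
    [0,0,0.05,0,0],
    [0,0,0.05,0,0],
    [0,0,0,0,0],
    [0,0,0,0,0],
  ],
)

```text
t: 14.95
tool_pos: [0.5199, 0.0425, 0.1257]
tool_rot: [3.141, -0.027, 0.001]
wrist_force: [-3.3, 0.9, 11.4]
finger_gap: 0.0001
```

Request:
carry_out(
  increments=[
    [0,0,0.05,0,0],
    [0,0,0.05,0,0],
    [0,0,0,0,0],
    [0,0,0,0,0],
  ],
)

```text
t: 15.45
tool_pos: [0.5199, 0.0425, 0.1247]
tool_rot: [3.141, -0.027, 0.001]
wrist_force: [-3.1, -0.1, 10.3]
finger_gap: -0.0001
```

Request:
carry_out(
  increments=[
    [0,0,0.05,0,0],
    [0,0,0,0,0],
    [0,0,0,0,0],
  ],
)

```text
t: 15.82
tool_pos: [0.5199, 0.0425, 0.1242]
tool_rot: [3.141, -0.027, 0.001]
wrist_force: [-2.2, 0.4, 10.5]
finger_gap: -0.0001
```

Request:
carry_out(
  increments=[
    [0,0,0.05,0,0],
    [0,0,0,0,0],
    [0,0,0,0,0],
  ],
)

```text
t: 16.2
tool_pos: [0.5199, 0.0425, 0.1237]
tool_rot: [3.141, -0.027, 0.001]
wrist_force: [-2.5, -0.5, 11.3]
finger_gap: -0.0
```

Request:
carry_out(
  increments=[
    [0,0,0.05,0,0],
    [0,0,0,0,0],
    [0,0,0,0,0],
  ],
)

```text
t: 16.58
tool_pos: [0.5199, 0.0425, 0.1237]
tool_rot: [3.141, -0.027, 0.002]
wrist_force: [-3.8, 0.8, 14.1]
finger_gap: 0.0002
```

Request:
carry_out(
  increments=[
    [0,0,0.05,0,0],
    [0,0,0,0,0],
    [0,0,0,0,0],
  ],
)

```text
t: 16.95
tool_pos: [0.5199, 0.0425, 0.1237]
tool_rot: [3.141, -0.027, 0.002]
wrist_force: [-4.1, 0.4, 18.3]
finger_gap: -0.0002
```

The lid has bottomed after 5.0 mm: it stands still from 11 to 18 N. I'll release it and recheck for rocking at its edge.

Request:
carry_out(
  increments=[
    [0,0,-1.2,0,0],
    [0,0,-1.2,0,0],
    [0,-1.7,0,0,0],
    [0,-1.7,0,0,0],
    [0,0,0,0,0],
    [0,0,2,0,0],
    [0,0,1.5,0,0],
    [0,0,0,0,0],
    [0,0,0,0,0],
  ],
)

```text
t: 18.08
tool_pos: [0.5206, 0.0764, 0.1103]
tool_rot: [3.141, -0.027, -0.0]
wrist_force: [0.1, 0.2, 0.3]
finger_gap: 0.0002
```

Request:
carry_out(
  increments=[
    [0,0,0.1,0,0],
    [0,0,0.1,0,0],
    [0,0,0,0,0],
    [0,0,0,0,0],
  ],
)

```text
t: 18.58
tool_pos: [0.5205, 0.0765, 0.1084]
tool_rot: [3.141, -0.027, 0.0]
wrist_force: [-0.3, -0.5, 0.3]
finger_gap: -0.0001
```

Request:
carry_out(
  increments=[
    [0,0,0.1,0,0],
    [0,0,0.1,0,0],
    [0,0,0,0,0],
    [0,0,0,0,0],
  ],
)

```text
t: 19.08
tool_pos: [0.5204, 0.0765, 0.1063]
tool_rot: [-3.141, 0.027, 0.0]
wrist_force: [-0.1, -0.0, 0.3]
finger_gap: -0.0002
```

Request:
carry_out(
  increments=[
    [0,0,0.05,0,0],
    [0,0,0.05,0,0],
    [0,0,0,0,0],
    [0,0,0,0,0],
  ],
)

```text
t: 19.58
tool_pos: [0.5205, 0.0765, 0.1058]
tool_rot: [3.141, -0.027, 0.001]
wrist_force: [-1.6, 0.7, 6.0]
finger_gap: 0.0004
```

Request:
carry_out(
  increments=[
    [0,0,0.05,0,0],
    [0,0,0,0,0],
    [0,0,0,0,0],
  ],
)

```text
t: 19.95
tool_pos: [0.5205, 0.0765, 0.1057]
tool_rot: [3.141, -0.027, 0.001]
wrist_force: [-2.4, -0.6, 9.0]
finger_gap: -0.0002
```

The edge is firm now: 6–9 N with no movement. I'll retract and take a final look.

Request:
carry_out(
  increments=[
    [0,0,-1,0,0],
    [0,0,-3,0,0],
    [0,0,-5,0,0],
    [0,0,-5,0,0],
    [0,-5,0,0,0],
    [0,-5,0,0,0],
    [0,-5,0,0,0],
    [0,-5,0,0,0],
    [0,-5,0,0,0],
    [0,-5,0,0,0],
    [0,0,0,0,0],
    [0,0,0,0,0],
  ],
)

```text
t: 21.45
tool_pos: [0.5251, 0.3759, 0.2445]
tool_rot: [3.14, -0.026, -0.001]
wrist_force: [-0.4, 0.3, 0.0]
finger_gap: -0.0003
```

```bash
python3 - <<'E'
from h import *
c=read_camera("top"); W=cloud(c); cv2.imwrite("pics/t2.png",c["image"])
for y in(-.183,-.07,.0424,.156):
    m=(abs(W[...,1]-y)<.045)&(abs(W[...,0]-.52)<.07)&(np.hypot(W[...,0]-.52,W[...,1]-y)>.022)&(W[...,2]>.07)
    p=W[m]; A=np.c_[p[:,0]-.52,p[:,1]-y,np.ones(len(p))]; s=np.linalg.lstsq(A,p[:,2],rcond=None)[0]; print(y,len(p),s.round(4))
for n,(u,v) in dict(jar=(151,188),cup=(396,239),roll=(247,134)).items(): print(n,W[v,u])
print(bot.get_obs()["wrist_force"],bot.get_obs()["tool_pos"])
E
```

```text
-0.183 1708 [0.0032 0.0031 0.0842]
-0.07 1720 [ 0.0008 -0.0003  0.0851]
0.0424 1734 [0.0016 0.0029 0.0837]
0.156 1749 [0.0015 0.0001 0.0875]
jar [0.56592466 0.2829792  0.11016944]
cup [ 0.45299188 -0.35897302  0.00651744]
roll [0.72174427 0.05081929 0.0414441 ]
[-0.01232793  0.46845587  0.58434583] [0.52532116 0.37537167 0.2445658 ]
```

View pics/t2.png

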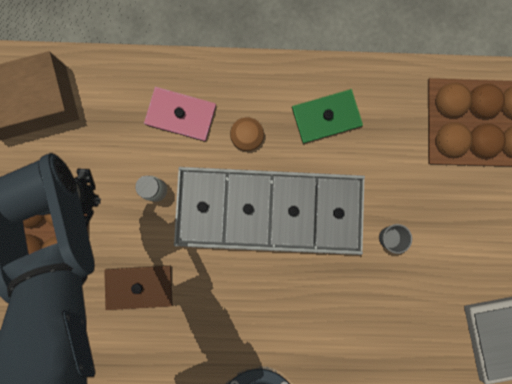

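The arm is clear of everything. The four lids are level, lid 3 (knob at (249,209)) is 5 mm lower, and the jar (151,188), cup (396,239) and roll (247,134) have not moved.

```bash
python3 -c "
from bench import bot
print(bot.finish_job())"
```

```text
the job is handed in; nothing more can be done
None
```

Lid 3 was the one not home. I pressed it down on its knob until it stood on its rim, then handed the job in at about 21.5 s of the 58 s allowed.

- **Finding it:** I pressed lid 4 first near its long edge, and it stayed firm at 5.4 N. Lid 3 then gave about 2.4 mm at 2–4 N and sprang level when I let go. I did not press lids 1 and 2, since only one lid could be the rocking one.
- **Pressing it home:** the knob yielded at about 10–11 N, went down 5.0 mm and then stood still up to 18 N.
- **Last checks:** pressed again at the same edge, lid 3 held firm at 6–9 N. The top camera's depth shows it level (tilt under 0.004 rad), with its top at 83.7 mm, 5 mm lower than before. The jar, cup and roll had not moved in the image, and the arm was clear of everything. No check failed or disagreed.

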